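Stand the tool vase on the modelling stand and fill it

TASK

Set up the tool vase for the next class: lift the terracotta vase from its sloping cradle and gently stand it upright in the middle of the round modelling stand, without dropping it, and let go. Once it has stood by itself for a second, nudge its neck lightly with the fingers to check that it stays without toppling, and leave it alone for another second; then put the two wooden modelling tools, one after the other, foot first through its neck, leaving the vase upright on the stand, and disturb nothing else.

Things in the scene. Friction and masses are not known exactly. Their poses are not given: they have to be found in the camera images.
- vase: hollow terracotta vase, 140 mm tall, about 0.45 kg: foot 36 mm across, belly 66 mm across at 45 mm up, straight round neck 46 mm outside, 38 mm inside from 90 mm up to the rim, inner floor 7 mm up. Origin: centre of the foot's underside; z: axis, to the rim. Starts leaning 40 degrees in the cradle, rim to the cradle's -x side; neck free all round above 104 mm. Topples if leaned over 14 degrees
- vase_rim (a point): centre of the vase's mouth, 140 mm from its foot
- cradle: fixed wooden cradle, base 170 x 90 mm, with a sloping plank, plaster pads under the vase's belly and neck and a stop under its foot. Origin: centre of the underside of its base. The vase's foot centre lies at about x +45, z 55 mm in its frame, the rim centre at about x -45, z 162 mm. The vase lifts out along its own axis
- stand: fixed modelling stand: steel foot 110 mm across and, on a post, a level flat aluminium disc 120 mm across on the same vertical axis. Origin: centre of the foot, on the bench. The disc's top is set 30 to 60 mm above the bench, differently each time and not measured: find it by touch (or look). It does not sink under the vase or a gentle push
- block: fixed wooden block 60 x 130 mm, 60 mm high, with two square blind holes 50 mm deep, 32 mm either side of its centre along y, in which the tools stand. Origin: centre of its underside
- tool_a: wooden modelling tool, 160 mm long, 30 g: round 10 mm handle, thin blade (10 x 4 mm) over the top 26 mm; at the start upright in the hole on the block's +y side with about 1 mm play, its foot 10 mm above the bench. Origin: centre of its foot; z along the tool to the blade. Straight stretch free to grip: 60 to 125 mm from the foot
- tool_b: wooden modelling tool, 160 mm long, 30 g: round 10 mm handle, thin blade (10 x 4 mm) over the top 26 mm; at the start upright in the hole on the block's -y side with about 1 mm play, its foot 10 mm above the bench. Origin: centre of its foot; z along the tool to the blade. Straight stretch free to grip: 60 to 125 mm from the foot
- tool_a_mark (a point): point on the axis of tool a, 130 mm above its foot
- tool_b_mark (a point): point on the axis of tool b, 130 mm above its foot
- big_ring: bystander: white ring of fired clay lying flat, 100 mm across, 14 mm high. Origin: centre of its underside
- rings: bystander: pile of terracotta discs, 84 mm across, 33 mm high. Origin: centre of its underside
- jar: bystander: closed glass jar, 64 mm across, 85 mm high. Origin: centre of its underside
There are look-alikes about, which are no part of the job. Leave any pink or yellow look-alike of the vase alone.

How it is judged:
By the outcome, as a careful person would: the job done as asked, in the order asked, and still so for the second after the job is handed in, with the robot touching nothing.
It also fails if it takes over 72 s, if anything falls off the work surface, if the arm or the gripper's body presses on something with over 40 N, if the wrist force passes 120 N, or if a joint passes its speed limit or range.

ROBOT

A 6-joint arm with a two-finger parallel gripper is mounted at the origin on the work surface. World frame = base frame: x ahead of the robot, y to its left, z up, the work surface at z = 0. Lengths are in m, angles in rad, forces in N, time in s.
With the tool pointing down it reaches from about 0.325 to 0.925 m from the base axis. Payload 3.1 kg.
Tool frame: the origin (TCP) lies midway between the tips of the shut fingers; the grasp point (between the pads) lies 19 mm behind it; z points along the fingers, y is the line along which they close (so a half turn about z gives the same grasp; the last joint's range is limited). The gripper opens to 85 mm and grips with 20 to 120 N. Pads are 22 mm wide; open, the fingers measure 114 mm over their backs; the gripper's body (76 mm by 85 mm) begins 54 mm behind the grasp point. The pads swing forward as they close: fully open they stand 13 mm farther back than shut.
Start: joints at [-1.294, 0.217, 1.613, -0, 1.311, -0.112], TCP at [0.237, -0.578, 0.231] pointing down, gripper open.
Joint ranges: [-2.75, 2.75], [-0.78, 2.1], [0.31, 2.55], [-1.13, 4.27], [0.13, 2.63], [-2.58, 2.58]. Speed limits (rad/s): [2.79, 2.79, 3.14, 3.14, 3.14, 3.14].

INTERFACE

Orientations are given as [roll, pitch, yaw] about the fixed x, y, z axes, in that order (R = Rz(yaw) Ry(pitch) Rx(roll)).
In Python, from cell import manip gives the robot as it stands.
- The arm moves only by the shell command python3 -m inch 'ROWS' [FORCE]. ROWS is JSON, a list of rows, each an object of numbers: "dx", "dy", "dz": the shift along the world's x, y, z in m; "roll": the turn about the world's z in degrees; "fingers": the opening, from -1 (shut) to 1 (fully open). A call has 1 to 5 rows; each row shifts and turns the commanded pose from where the row before left it; what a row does not reach is not made up. A row lasts 1/8 s, in which the tool goes at most 62.5 mm and 10.7 degrees, less where a joint would pass 70% of its speed; a pose out of reach is approached as far as the arm can. A call with a gripper value outside its range is refused whole. The fingers move at their own pace and stop on an object; FORCE is the grip in N (left out, the last holds). Time passes only in rows, so rows that do not move let the fingers close. It gives the time, the measured TCP pose, the force, the opening and the grip force at its end, in the units of the state.
- manip.get_obs(): the state, without advancing time (a new reading comes with each control period).
- manip.get_image(name): name is "scene" or "top"; returns a dict with "img" (384x512x3 uint8, blue, green, red), "K" (3x3 intrinsics, pixels), "origin" and "orientation" of the camera in the world. Camera axes: x right, y down, z forward; pixel columns grow to the right and rows downward; lengths in m; the calibration is good to about 2 mm. A picture is of the moment at which its call begins. There is no depth.
- manip.finish_job(): hands the job in; it is judged then, once.
The state is a dict: "time_s": time; "q": joint angles; "qvel": joint speeds; "joint_efforts": joint torques, N m; "eef_pos": TCP position; "tool_rot": TCP orientation; "wrist_force": force on the tool from outside, world axes, zero at the start; "torque": the same for the moment, N m; "gripper_width": finger opening in m; "finger_force": force on a finger pad.
Only numpy, scipy, OpenCV 4.12 (cv2) and the standard library are available. Lean on these libraries where they do the work, as an engineer would, in place of code of your own. Each camera call takes 0.05 s, during which the arm holds its last target. There are 200 camera calls.

## Working session

There is one attempt and no reset: what is moved stays moved. The work goes in short steps, Python scripts to look and compute and a shell command to move; the robot and the scene stay as the last step left them, time stands still between calls to the robot, and variables do not carry over. Pictures are saved under pics/ and viewed, at most 10 in all, crops included, and the job is handed in when it is done.

```bash
ls; mkdir -p pics; python3 - <<'E'
from cell import manip
import cv2
for n in ("scene","top"):
    d=manip.get_image(n); cv2.imwrite(f"pics/{n}0.png",d["img"]); print(n,d["K"],d["origin"],d["orientation"])
print(manip.get_obs())
E
```

```text
pics
scene [[421.57381473   0.         250.02153894]
 [  0.         421.57381473 188.81649211]
 [  0.           0.           1.        ]] [1.45459577 0.14687115 0.77741557] [-2.18980361 -0.01054569  1.74236861]
top [[360.33526098   0.         248.57002874]
 [  0.         360.33526098 190.04534885]
 [  0.           0.           1.        ]] [ 0.38892205 -0.00679195  1.20567355] [-2.99060334  0.01990353 -1.55636135]
{'time_s': 0.1, 'q': array([-1.29420668e+00,  2.17654608e-01,  1.61483986e+00,  2.93694629e-05,
        1.31126345e+00, -1.12168794e-01]), 'qvel': array([-0.00130827, -0.00022276, -0.00309665,  0.00047074,  0.00116571,
        0.00079074]), 'joint_efforts': array([-3.55384836e-04, -3.98077297e+01, -3.04968917e+01, -1.50728242e-04,
        4.23308767e-03,  7.03770695e-06]), 'eef_pos': array([ 0.23674026, -0.57761713,  0.23007922]), 'tool_rot': array([-3.13944417e+00, -2.70557304e-04,  3.88750580e-01]), 'wrist_force': array([-0.14788933, -0.50175547, -0.07033371]), 'torque': array([-0.00390269, -0.00925577,  0.0080232 ]), 'finger_force': 0.0, 'gripper_width': 0.08545354020971886}
```

View pics/scene0.png

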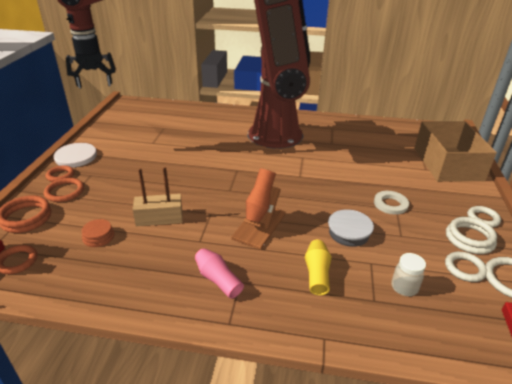

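View pics/top0.png

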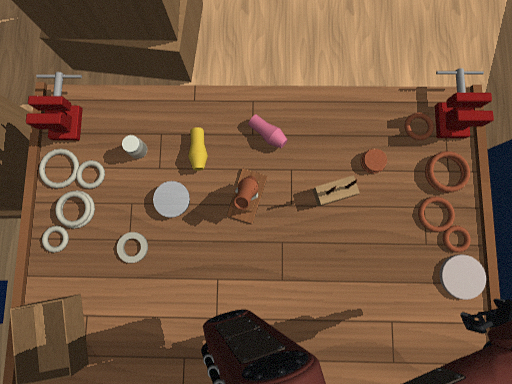

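```bash
cat > h.py <<'E'
import numpy as np, cv2
from scipy.spatial.transform import Rotation as Ro
from cell import manip
class Cam:
    def __init__(s,n):
        s.d=manip.get_image(n); s.img=s.d["img"]; s.K=np.array(s.d["K"]); s.o=np.array(s.d["origin"]); s.R=Ro.from_euler("xyz",s.d["orientation"]).as_matrix()
    def ray(s,p): return s.R@np.linalg.solve(s.K,[p[0],p[1],1.])
    def on(s,p,z):
        r=s.ray(p); return s.o+r*(z-s.o[2])/r[2]
    def pix(s,P):
        c=s.K@(s.R.T@(np.array(P)-s.o)); return c[:2]/c[2]
def tri(a,pa,b,pb):
    ra,rb=a.ray(pa),b.ray(pb); t=np.linalg.lstsq(np.c_[ra,-rb],b.o-a.o,rcond=None)[0]
    A,B=a.o+ra*t[0],b.o+rb*t[1]; return (A+B)/2,np.linalg.norm(A-B)
E
python3 - <<'E'
from h import *
s,t=Cam("scene"),Cam("top")
print(t.on((246,192),.1),t.on((171,199),.045),s.on((350,225),.045),t.on((337,191),.06),t.on((463,277),.0))
a=cv2.resize(s.img[150:260,215:315],None,fx=4,fy=4,interpolation=cv2.INTER_CUBIC)
b=cv2.resize(t.img[160:230,210:280],None,fx=6,fy=6,interpolation=cv2.INTER_CUBIC)
c=np.zeros((440,820,3),np.uint8);c[:440,:400]=a;c[:420,400:820]=b
cv2.imwrite("pics/c1.png",c[:,:800])
a=cv2.resize(s.img[155:235,120:200],None,fx=5,fy=5,interpolation=cv2.INTER_CUBIC)
b=cv2.resize(t.img[165:215,300:370],None,fx=5.7,fy=5.7,interpolation=cv2.INTER_CUBIC)
c=np.zeros((400,800,3),np.uint8);c[:,:400]=a;c[:b.shape[0],400:400+b.shape[1]]=b
cv2.imwrite("pics/c2.png",c)
E
```

```text
[0.55062141 0.02552968 0.1       ] [0.53278225 0.27139406 0.045     ] [0.55537064 0.27112597 0.045     ] [ 0.56305908 -0.26449518  0.06      ] [ 0.29604308 -0.67651043  0.        ]
```

View pics/c1.png

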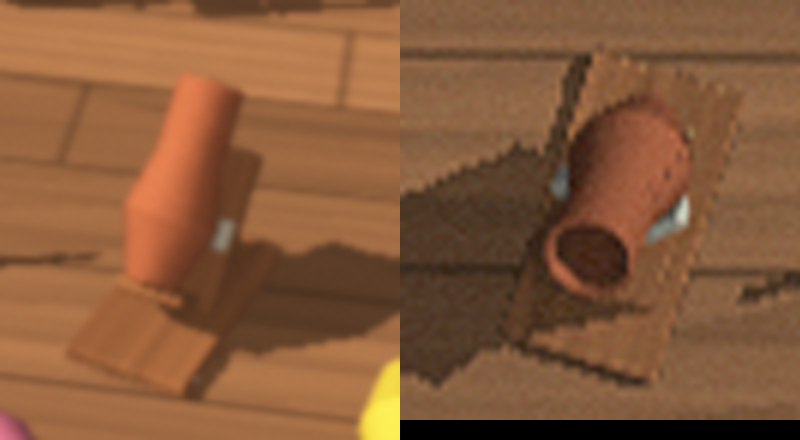

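View pics/c2.png

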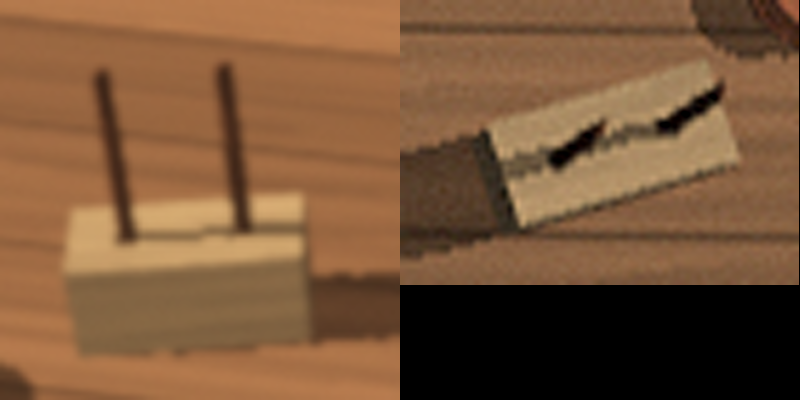

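```bash
python3 - <<'E'
from h import *
s,t=Cam("scene"),Cam("top")
rim,e=tri(t,(241.7,203),s,(267.8,171.5)); print("rim",rim,e,t.on((241.7,203),.162))
q=lambda x,y:t.on((210+(x-400)/6,160+y/6),.012)
C=np.array([q(600,50),q(740,92),q(655,382),q(500,345)]); c=C.mean(0); ax=(C[0]+C[1]-C[2]-C[3])/2
yaw=np.arctan2(ax[1],ax[0]); print("cradle",c,np.linalg.norm(ax),np.linalg.norm((C[0]-C[1]+C[3]-C[2])/2),np.degrees(yaw))
u=np.array([np.cos(yaw),np.sin(yaw),0]); print("rim pred",c-.045*u)
# stand
def disc(cam,box):
    x0,y0,x1,y1=box; im=cam.img[y0:y1,x0:x1]; h=cv2.cvtColor(im,cv2.COLOR_BGR2HSV); m=((h[...,1]<70)&(h[...,2]>110)).astype(np.uint8)
    k=max(cv2.findContours(m,0,1)[0],key=cv2.contourArea); el=cv2.fitEllipse(cv2.convexHull(k)); return (el[0][0]+x0,el[0][1]+y0),el
pt,et=disc(t,(145,170,197,230)); ps,es=disc(s,(320,200,380,255)); print(pt,et,ps,es)
print("stand",tri(t,pt,s,ps))
for z in(.03,.045,.06): print(z,t.on(pt,z),s.on(ps,z), 'dia',et[1][1]/360.3*(t.o[2]-z))
# block
q=lambda x,y,z=.06:t.on((300+(x-400)/5.7,165+y/5.7),z)
B=np.array([q(488,130),q(708,60),q(741,160),q(519,228)]); ax=(B[0]+B[3]-B[1]-B[2])/2;bc=B.mean(0)
print("block",bc,np.linalg.norm(ax),np.linalg.norm((B[0]-B[3]+B[1]-B[2])/2),np.degrees(np.arctan2(ax[1],ax[0])))
v=ax/np.linalg.norm(ax)
print("holes a,b",bc+.032*v,bc-.032*v,"tool foot pix",q(555,160),q(665,127))
S=lambda x,y:(120+x/5,155+y/5)
print("scene: tool at block top",s.on(S(240,231),.06),s.on(S(126,241),.06),"tops",s.on(S(224,65),.17),s.on(S(101,72),.17))
print("top tips",q(602,125,.17),q(720,88,.17))
E
```

```text
rim [0.50929108 0.03704874 0.15820444] 0.002296665822804546 [0.50900096 0.03575469 0.162     ]
cradle [0.55015748 0.02340629 0.012     ] 0.17217584106523823 0.08519122121396619 -16.566874487973337
rim pred [0.50702554 0.03623733 0.012     ]
(170.82173538208008, 198.6210823059082) ((25.821735382080078, 28.621082305908203), (35.703731536865234, 37.023841857910156), 44.11659240722656) (350.1600914001465, 224.3219985961914) ((30.160091400146484, 24.321998596191406), (29.836502075195312, 46.242252349853516), 99.44038391113281)
stand (array([0.53570899, 0.27456578, 0.031605  ]), np.float64(0.0013407741073466677))
0.03 [0.53589509 0.27563993 0.03      ] [0.53395334 0.2741612  0.03      ] dia 0.12081030183141386
0.045 [0.53401991 0.27203648 0.045     ] [0.55242986 0.2716066  0.045     ] dia 0.11926892623366574
0.06 [0.53214473 0.26843304 0.06      ] [0.57090638 0.26905199 0.06      ] dia 0.11772755063591758
block [ 0.56531644 -0.26633376  0.06      ] 0.1308320070831139 0.05844483231908819 108.08374090607913
holes a,b [ 0.55538342 -0.23591444  0.06      ] [ 0.57524945 -0.29675308  0.06      ] tool foot pix [ 0.55600408 -0.23312748  0.06      ] [ 0.57545445 -0.29501804  0.06      ]
scene: tool at block top [ 0.562722   -0.23370138  0.06      ] [ 0.58322536 -0.29294574  0.06      ] tops [ 0.56137922 -0.23129048  0.17      ] [ 0.58001916 -0.29261735  0.17      ]
top tips [ 0.55821639 -0.23551548  0.17      ] [ 0.57797431 -0.29572658  0.17      ]
```

```bash
python3 -m inch '[{"dx":0.0235,"dy":0.051,"dz":0.01,"roll":-7.8},{"dx":0.0235,"dy":0.051,"dz":0.01,"roll":-7.8},{"dx":0.0235,"dy":0.051,"dz":0.01,"roll":-7.8},{"dx":0.0235,"dy":0.051,"dz":0.01,"roll":-7.8},{"dx":0.0235,"dy":0.051,"roll":-7.8}]'; python3 -m inch '[{"dx":0.0235,"dy":0.051},{"dx":0.0235,"dy":0.051},{"dx":0.0235,"dy":0.051},{"dx":0.0235,"dy":0.051},{"dx":0.0235,"dy":0.051}]';python3 -m inch '[{"dx":0.0235,"dy":0.051},{"dx":0.0235,"dy":0.05},{}]'
python3 - <<'E'
from h import *
t=Cam("top"); s=Cam("scene"); cv2.imwrite("pics/t1.png",cv2.resize(np.hstack([t.img[110:260,150:350],s.img[120:270,170:370]]),None,fx=2,fy=2))
E
```

```text
invalid input at $[0]: expected keys dx, dy, dz, roll, fingers
invalid input at $[0]: expected keys dx, dy, dz, roll, fingers
invalid input at $[0]: expected keys dx, dy, dz, roll, fingers
```

View pics/t1.png

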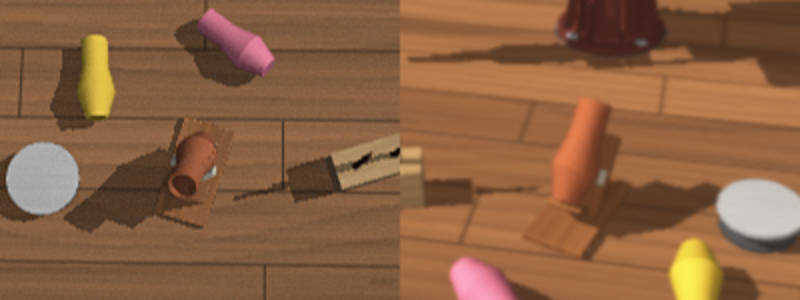

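The rows were refused because every key is required, so nothing moved. In the crop, the vase is still in its cradle and the stand is at scene pixel (350, 224).

```bash
python3 -m inch '[{"dx":0.0235,"dy":0.051,"dz":0.01,"roll":-7.8,"fingers":1},{"dx":0.0235,"dy":0.051,"dz":0.01,"roll":-7.8,"fingers":1},{"dx":0.0235,"dy":0.051,"dz":0.01,"roll":-7.8,"fingers":1},{"dx":0.0235,"dy":0.051,"dz":0.01,"roll":-7.8,"fingers":1},{"dx":0.0235,"dy":0.051,"dz":0,"roll":-7.8,"fingers":1}]'; python3 -m inch '[{"dx":0.0235,"dy":0.051,"dz":0,"roll":0,"fingers":1},{"dx":0.0235,"dy":0.051,"dz":0,"roll":0,"fingers":1},{"dx":0.0235,"dy":0.051,"dz":0,"roll":0,"fingers":1},{"dx":0.0235,"dy":0.051,"dz":0,"roll":0,"fingers":1},{"dx":0.0235,"dy":0.051,"dz":0,"roll":0,"fingers":1}]';python3 -m inch '[{"dx":0.0235,"dy":0.051,"dz":0,"roll":0,"fingers":1},{"dx":0.0235,"dy":0.05,"dz":0,"roll":0,"fingers":1},{"dx":0,"dy":0,"dz":0,"roll":0,"fingers":1}]'
```

```text
time_s: 1.02
eef_pos: [0.3555, -0.3223, 0.2727]
tool_rot: [3.14, -0.003, -0.297]
wrist_force: [1.5, -0.0, 0.6]
gripper_width: 0.0853
finger_force: 0.0
time_s: 1.65
eef_pos: [0.4726, -0.0666, 0.2718]
tool_rot: [3.141, -0.001, -0.292]
wrist_force: [1.5, -0.7, -0.4]
gripper_width: 0.0857
finger_force: 0.0
time_s: 2.02
eef_pos: [0.5198, 0.0359, 0.2714]
tool_rot: [-3.141, -0.0, -0.286]
wrist_force: [-0.3, 0.1, 0.2]
gripper_width: 0.0853
finger_force: 0.0
```

```bash
python3 -m inch '[{"dx":-0.0005,"dy":-0.003,"dz":-0.04,"roll":-0.3,"fingers":1},{"dx":0,"dy":0,"dz":-0.035,"roll":0,"fingers":1},{"dx":0,"dy":0,"dz":-0.03,"roll":0,"fingers":1},{"dx":0,"dy":0,"dz":-0.025,"roll":0,"fingers":1},{"dx":0,"dy":0,"dz":-0.012,"roll":0,"fingers":1}]' 30; python3 -m inch '[{"dx":0,"dy":0,"dz":0,"roll":0,"fingers":0.3},{"dx":0,"dy":0,"dz":0,"roll":0,"fingers":0.2},{"dx":0,"dy":0,"dz":0,"roll":0,"fingers":0.1},{"dx":0,"dy":0,"dz":0,"roll":0,"fingers":0.1}]' 30
python3 - <<'E'
from h import *
t=Cam("top"); s=Cam("scene"); cv2.imwrite("pics/t2.png",cv2.resize(np.hstack([t.img[140:240,180:310],s.img[130:230,200:330]]),None,fx=3,fy=3))
E
```

```text
time_s: 2.65
eef_pos: [0.517, 0.0288, 0.1277]
tool_rot: [3.141, 0.003, -0.298]
wrist_force: [1.0, 0.1, -0.5]
gripper_width: 0.0855
finger_force: 0.0
time_s: 3.15
eef_pos: [0.5196, 0.0306, 0.1309]
tool_rot: [-3.139, -0.002, -0.297]
wrist_force: [0.1, 4.2, 4.4]
gripper_width: 0.0473
finger_force: 9.0
```

View pics/t2.png

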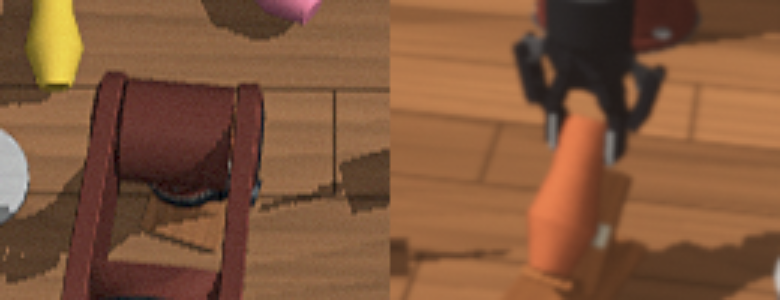

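The fingers straddle the neck evenly (scene crop, neck at about (585,125)). Next I squeeze a little more and lift along the vase's axis.

```bash
python3 -m inch '[{"dx":0,"dy":0,"dz":0,"roll":0,"fingers":-0.2},{"dx":0,"dy":0,"dz":0,"roll":0,"fingers":-0.2}]' 30;  python3 -m inch '[{"dx":-0.0062,"dy":0.0018,"dz":0.0077,"roll":0,"fingers":-0.2},{"dx":-0.0092,"dy":0.0027,"dz":0.0115,"roll":0,"fingers":-0.2},{"dx":-0.0092,"dy":0.0027,"dz":0.0115,"roll":0,"fingers":-0.2},{"dx":-0.0092,"dy":0.0027,"dz":0.0115,"roll":0,"fingers":-0.2},{"dx":-0.0092,"dy":0.0027,"dz":0.0115,"roll":0,"fingers":-0.2}]' 30;  python3 -m inch '[{"dx":-0.0092,"dy":0.0027,"dz":0.0115,"roll":0,"fingers":-0.2},{"dx":-0.0092,"dy":0.0027,"dz":0.0115,"roll":0,"fingers":-0.2},{"dx":-0.0092,"dy":0.0027,"dz":0.0115,"roll":0,"fingers":-0.2},{"dx":0,"dy":0,"dz":0.015,"roll":0,"fingers":-0.2},{"dx":0,"dy":0,"dz":0.02,"roll":0,"fingers":-0.2}]' 30; python3 -m inch '[{"dx":0,"dy":0,"dz":0.02,"roll":0,"fingers":-0.2},{"dx":0,"dy":0,"dz":0.02,"roll":0,"fingers":-0.2},{"dx":0,"dy":0,"dz":0,"roll":0,"fingers":-0.2},{"dx":0,"dy":0,"dz":0,"roll":0,"fingers":-0.2}]'
python3 - <<'E'
from h import *
s=Cam("scene"); cv2.imwrite("pics/t3.png",cv2.resize(s.img[80:230,180:380],None,fx=2.5,fy=2.5))
E
```

```text
time_s: 3.5
eef_pos: [0.5197, 0.0309, 0.131]
tool_rot: [-3.139, -0.002, -0.296]
wrist_force: [-0.7, 5.9, 5.6]
gripper_width: 0.0471
finger_force: 29.9
time_s: 4.12
eef_pos: [0.4768, 0.0408, 0.1837]
tool_rot: [3.14, -0.005, -0.297]
wrist_force: [1.9, -0.5, -4.1]
gripper_width: 0.0457
finger_force: 34.8
time_s: 4.75
eef_pos: [0.4475, 0.0504, 0.2531]
tool_rot: [3.141, 0.0, -0.297]
wrist_force: [-0.1, -0.7, -4.3]
gripper_width: 0.0459
finger_force: 34.9
time_s: 5.25
eef_pos: [0.4475, 0.0503, 0.2919]
tool_rot: [3.141, 0.001, -0.297]
wrist_force: [1.2, -0.8, -4.9]
gripper_width: 0.0458
finger_force: 34.9
```

View pics/t3.png

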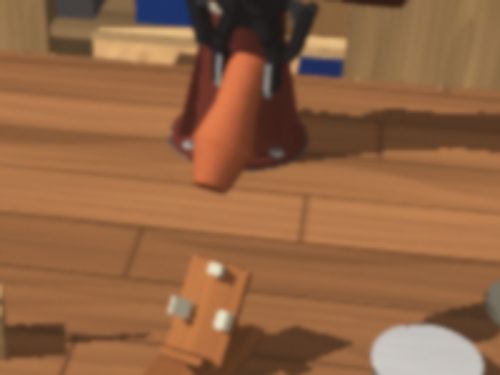

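```bash
python3 -m inch '[{"dx":0,"dy":0,"dz":0,"roll":0,"fingers":-0.2},{"dx":0,"dy":0,"dz":0,"roll":0,"fingers":-0.2},{"dx":0,"dy":0,"dz":0,"roll":0,"fingers":-0.2},{"dx":0,"dy":0,"dz":0,"roll":0,"fingers":-0.2}]' 20
cat > tilt.py <<'E'
from h import *
# lean of held vase in scene view: axis line of terracotta blob below fingers vs prediction
def tilt(L=.122,yaw=None,show=None):
    s=Cam("scene"); o=manip.get_obs(); R=Ro.from_euler("xyz",o["tool_rot"]).as_matrix()
    g=np.array(o["eef_pos"])-.019*R[:,2]; u=R[:,0]; 
    h=cv2.cvtColor(s.img,cv2.COLOR_BGR2HSV)
    m=((h[...,0]<12)&(h[...,1]>140)&(h[...,2]>110)).astype(np.uint8)
    p=s.pix(g-[0,0,.05]); x,y=int(p[0]),int(p[1])
    M=np.zeros_like(m); M[y-45:y+45,x-35:x+35]=m[y-45:y+45,x-35:x+35]
    n,l,st,c=cv2.connectedComponentsWithStats(M); k=1+np.argmax(st[1:,4]); bl=l==k
    yy,xx=np.nonzero(bl); yb=yy.max()
    # foot bottom row, and centre of the lowest rows
    sel=yy>=yb-3; foot=np.array([xx[sel].mean(),yb])
    print("blob",st[k],"foot pix",foot, "grasp pix",s.pix(g))
    for d in range(-10,61,10):
        a=np.radians(d); ax=-np.sin(a)*u+np.cos(a)*np.array([0,0,1]); F=g-L*ax
        t=np.linspace(0,2*np.pi,60); v=np.array([-u[1],u[0],0]); e=np.cross(v,ax)
        P=np.array([s.pix(F+.018*(np.cos(q)*e+np.sin(q)*v)) for q in t]); print(d,"foot pix",s.pix(F).round(1),"lowest",P[P[:,1].argmax()].round(1))
    if show: cv2.imwrite(show,cv2.resize(s.img[max(y-60,0):y+60,x-80:x+80],None,fx=3,fy=3))
tilt()
E
python3 tilt.py
```

```text
time_s: 5.8
eef_pos: [0.4478, 0.0504, 0.2924]
tool_rot: [3.142, 0.0, -0.297]
wrist_force: [0.6, 0.5, -4.5]
gripper_width: 0.0458
finger_force: 34.9
blob [255 100  30  56 975] foot pix [263.42857143 155.        ] grasp pix [277.75592069 109.69183765]
-10 foot pix [278.7 146.6] lowest [278.8 150.7]
0 foot pix [275.6 150.5] lowest [276.3 153.9]
10 foot pix [272.5 153.4] lowest [274. 156.]
20 foot pix [269.4 155.1] lowest [273.5 157. ]
30 foot pix [266.4 155.5] lowest [272.9 157.2]
40 foot pix [263.7 154.5] lowest [270.  156.7]
50 foot pix [261.4 152.1] lowest [266.4 155.2]
60 foot pix [259.4 148.3] lowest [263.7 152.4]
```

```bash
python3 -m inch '[{"dx":0.006,"dy":0.016,"dz":0,"roll":4,"fingers":-0.2},{"dx":0.012,"dy":0.032,"dz":0,"roll":5,"fingers":-0.2},{"dx":0.0145,"dy":0.037,"dz":0,"roll":6,"fingers":-0.2},{"dx":0.0145,"dy":0.037,"dz":0,"roll":6,"fingers":-0.2},{"dx":0.0145,"dy":0.037,"dz":0,"roll":5,"fingers":-0.2}]';  python3 -m inch '[{"dx":0.012,"dy":0.032,"dz":-0.01,"roll":4,"fingers":-0.2},{"dx":0.009,"dy":0.021,"dz":-0.02,"roll":0,"fingers":-0.2},{"dx":0.004,"dy":0.01,"dz":-0.03,"roll":0,"fingers":-0.2},{"dx":0,"dy":0,"dz":-0.03,"roll":0,"fingers":-0.2},{"dx":0,"dy":0,"dz":-0.02,"roll":0,"fingers":-0.2}]';  python3 -m inch '[{"dx":0,"dy":0,"dz":-0.015,"roll":0,"fingers":-0.2},{"dx":0,"dy":0,"dz":-0.01,"roll":0,"fingers":-0.2},{"dx":0,"dy":0,"dz":0,"roll":0,"fingers":-0.2}]'; python3 tilt.py;  python3 -m inch '[{"dx":0,"dy":0,"dz":0,"roll":0,"fingers":0.07},{"dx":0,"dy":0,"dz":0,"roll":0,"fingers":0.07},{"dx":0,"dy":0,"dz":0,"roll":0,"fingers":0.07}]' 20;python3 tilt.py | head -1
```

```text
time_s: 6.48
eef_pos: [0.5099, 0.2117, 0.2924]
tool_rot: [-3.141, -0.0, 0.162]
wrist_force: [0.9, 0.2, -4.4]
gripper_width: 0.0459
finger_force: 34.9
time_s: 7.1
eef_pos: [0.5333, 0.2732, 0.1801]
tool_rot: [-3.142, 0.003, 0.229]
wrist_force: [0.2, -0.9, -4.4]
gripper_width: 0.046
finger_force: 34.9
time_s: 7.48
eef_pos: [0.5341, 0.2722, 0.1571]
tool_rot: [3.142, 0.001, 0.226]
wrist_force: [0.5, 0.2, -5.0]
gripper_width: 0.0456
finger_force: 34.9
blob [ 347  173   27   56 1087] foot pix [360.96078431 228.        ] grasp pix [358.03339157 180.13448487]
-10 foot pix [349.  211.9] lowest [350.5 216.9]
0 foot pix [350.9 217.4] lowest [352.5 221.6]
10 foot pix [352.9 221.9] lowest [354.1 225.3]
20 foot pix [355.3 225.3] lowest [356.6 227.7]
30 foot pix [357.7 227.5] lowest [359.2 228.8]
40 foot pix [360.3 228.3] lowest [355.2 228.6]
50 foot pix [362.9 227.7] lowest [359.7 228.9]
60 foot pix [365.5 225.5] lowest [363. 228.]
time_s: 7.9
eef_pos: [0.5347, 0.2724, 0.1581]
tool_rot: [-3.141, -0.001, 0.226]
wrist_force: [0.4, -0.3, -4.6]
gripper_width: 0.0458
finger_force: 34.9
blob [ 348  172   27   57 1087] foot pix [361.14285714 228.        ] grasp pix [358.04116529 180.11256318]
```

```bash
python3 -m inch '[{"dx":0,"dy":0,"dz":-0.008,"roll":0,"fingers":0.07},{"dx":0,"dy":0,"dz":-0.004,"roll":0,"fingers":0.075},{"dx":0,"dy":0,"dz":0,"roll":0,"fingers":0.075}]' 20;python3 -m inch '[{"dx":0,"dy":0,"dz":0,"roll":0,"fingers":0.08}]' 20;python3 -m inch '[{"dx":0,"dy":0,"dz":0,"roll":0,"fingers":0.085}]' 20; python3 tilt.py | head -1
```

```text
time_s: 8.32
eef_pos: [0.5336, 0.2721, 0.1444]
tool_rot: [3.141, 0.002, 0.227]
wrist_force: [0.1, -0.6, -6.0]
gripper_width: 0.0458
finger_force: 28.4
time_s: 8.45
eef_pos: [0.5344, 0.2724, 0.1454]
tool_rot: [3.142, 0.0, 0.227]
wrist_force: [0.3, -0.1, -4.5]
gripper_width: 0.0465
finger_force: 21.7
time_s: 8.57
eef_pos: [0.5347, 0.2725, 0.1458]
tool_rot: [-3.141, -0.001, 0.226]
wrist_force: [0.1, 1.2, -5.6]
gripper_width: 0.0467
finger_force: 15.4
blob [ 347  177   26   56 1051] foot pix [359.63043478 232.        ] grasp pix [357.31606297 184.03558115]
```

```bash
python3 -m inch '[{"dx":0,"dy":0,"dz":0,"roll":0,"fingers":0.087},{"dx":0,"dy":0,"dz":0,"roll":0,"fingers":0.087}]' 20;python3 tilt.py | head -1;python3 -m inch '[{"dx":0,"dy":0,"dz":0,"roll":0,"fingers":0.089},{"dx":0,"dy":0,"dz":0,"roll":0,"fingers":0.089}]' 20; python3 tilt.py | head -1;python3 -m inch '[{"dx":0,"dy":0,"dz":0,"roll":0,"fingers":0.091},{"dx":0,"dy":0,"dz":0,"roll":0,"fingers":0.091}]' 20; python3 tilt.py
```

```text
time_s: 8.88
eef_pos: [0.5343, 0.2723, 0.1456]
tool_rot: [-3.142, 0.0, 0.226]
wrist_force: [-0.7, -1.0, -5.1]
gripper_width: 0.0465
finger_force: 12.6
blob [ 345  177   25   55 1012] foot pix [356.22916667 231.        ] grasp pix [357.2271138  184.06926384]
time_s: 9.18
eef_pos: [0.5344, 0.2724, 0.1455]
tool_rot: [-3.142, -0.0, 0.227]
wrist_force: [0.5, 0.2, -4.1]
gripper_width: 0.0468
finger_force: 10.4
blob [ 345  176   25   56 1010] foot pix [355.85106383 231.        ] grasp pix [357.2502774  184.08392525]
time_s: 9.48
eef_pos: [0.5344, 0.2724, 0.1455]
tool_rot: [-3.142, -0.0, 0.226]
wrist_force: [0.5, 0.3, -4.5]
gripper_width: 0.0468
finger_force: 7.9
blob [343 176  25  54 953] foot pix [353.58536585 229.        ] grasp pix [357.23424643 184.08315913]
-10 foot pix [348.4 215.4] lowest [349.8 220.4]
0 foot pix [350.2 220.8] lowest [351.8 225.1]
10 foot pix [352.2 225.4] lowest [353.4 228.8]
20 foot pix [354.5 228.8] lowest [355.8 231.3]
30 foot pix [356.9 231.1] lowest [358.4 232.5]
40 foot pix [359.5 232. ] lowest [355.6 232.3]
50 foot pix [362.1 231.4] lowest [358.9 232.6]
60 foot pix [364.6 229.4] lowest [362.2 231.7]
```

```bash
python3 -m inch '[{"dx":0,"dy":0,"dz":0,"roll":0,"fingers":0.0925},{"dx":0,"dy":0,"dz":0,"roll":0,"fingers":0.0925}]' 20;python3 tilt.py | head -1;python3 -m inch '[{"dx":0,"dy":0,"dz":0,"roll":0,"fingers":0.0935},{"dx":0,"dy":0,"dz":0,"roll":0,"fingers":0.0935}]' 20; python3 tilt.py|head -1
```

```text
time_s: 9.78
eef_pos: [0.5344, 0.2724, 0.1456]
tool_rot: [-3.142, -0.0, 0.226]
wrist_force: [-0.4, -0.2, -3.6]
gripper_width: 0.0467
finger_force: 6.5
blob [342 176  26  54 944] foot pix [353.03030303 229.        ] grasp pix [357.25361082 184.0657265 ]
time_s: 10.07
eef_pos: [0.5344, 0.2724, 0.1455]
tool_rot: [-3.142, -0.0, 0.226]
wrist_force: [0.9, 0.8, -3.8]
gripper_width: 0.0463
finger_force: 5.6
blob [342 176  26  54 943] foot pix [353.03030303 229.        ] grasp pix [357.26283333 184.08039664]
```

```bash
for i in 1 2 3; do python3 -m inch '[{"dx":0,"dy":0,"dz":-0.0015,"roll":0,"fingers":0.0925},{"dx":0,"dy":0,"dz":-0.0015,"roll":0,"fingers":0.0925},{"dx":0,"dy":0,"dz":0,"roll":0,"fingers":0.0925}]' 20 | egrep "eef|wrist|finger_f"; done; python3 tilt.py|head -1
```

```text
eef_pos: [0.5364, 0.273, 0.1451]
wrist_force: [-0.5, 0.1, 6.1]
finger_force: 6.1
eef_pos: [0.5376, 0.2735, 0.1435]
wrist_force: [0.5, -0.3, 9.0]
finger_force: 6.6
eef_pos: [0.538, 0.2736, 0.141]
wrist_force: [0.2, -0.5, 10.2]
finger_force: 7.1
blob [343 175  25  55 926] foot pix [353.10526316 229.        ] grasp pix [357.44695247 186.341641  ]
```

```bash
python3 -m inch '[{"dx":0,"dy":0,"dz":0.001,"roll":0,"fingers":0.088},{"dx":0,"dy":0,"dz":0.006,"roll":0,"fingers":0.086},{"dx":0,"dy":0,"dz":0.006,"roll":0,"fingers":0.086},{"dx":0,"dy":0,"dz":0,"roll":8,"fingers":0.086},{"dx":0,"dy":0,"dz":0,"roll":10,"fingers":0.086}]' 20; python3 -m inch '[{"dx":0,"dy":0,"dz":0,"roll":10,"fingers":0.086},{"dx":0,"dy":0,"dz":0,"roll":10,"fingers":0.086},{"dx":0,"dy":0,"dz":0,"roll":10,"fingers":0.086},{"dx":0,"dy":0,"dz":0,"roll":10,"fingers":0.086},{"dx":0,"dy":0,"dz":0,"roll":10,"fingers":0.086}]' 20;  python3 -m inch '[{"dx":0,"dy":0,"dz":0,"roll":0,"fingers":0.086},{"dx":0,"dy":0,"dz":0,"roll":0,"fingers":0.086}]' 20
cat > lean.py <<'E'
from h import *
import sys
s=Cam("scene"); o=manip.get_obs(); g=np.array(o["eef_pos"])+[0,0,.019]
if len(sys.argv)>2: g[:2]=[float(v) for v in sys.argv[2].split(",")]
h=cv2.cvtColor(s.img,cv2.COLOR_BGR2HSV); m=((h[...,0]<12)&(h[...,1]>140)&(h[...,2]>100)).astype(np.uint8)
p=s.pix(g-[0,0,.05]); x,y=int(p[0]),int(p[1]); M=np.zeros_like(m); M[y-45:y+50,x-35:x+35]=m[y-45:y+50,x-35:x+35]
n,l,st,c=cv2.connectedComponentsWithStats(M); k=1+np.argmax(st[1:,4]); bl=l==k
rows=[r for r in range(y-45,y+50) if bl[r].sum()>12]; mid=[np.nonzero(bl[r])[0][[0,-1]].mean() for r in rows]; w=[int(bl[r].sum()) for r in rows]
lo,hi=rows[0]+8,rows[-1]-4
r=np.array(rows);sel=(r>=lo)&(r<=hi); f=np.polyfit(r[sel],np.array(mid)[sel],1)
va,vb=s.pix(g-[0,0,.02]),s.pix(g-[0,0,.11]); fv=(vb[0]-va[0])/(vb[1]-va[1])
print("rows",rows[0],rows[-1],"slope",f[0].round(3),"vertical",round(fv,3),"lean in image deg",round(np.degrees(np.arctan((f[0]-fv)*np.hypot(1,0)*0.84)),1)); print(w, np.round(mid,1).tolist())
print("upright foot pix",s.pix(g-[0,0,.122]))
if len(sys.argv)>1: cv2.imwrite(sys.argv[1],cv2.resize(s.img[max(y-70,0):y+60,x-90:x+90],None,fx=4,fy=4))
E
python3 lean.py pics/l1.png
```

```text
time_s: 11.92
eef_pos: [0.5332, 0.272, 0.1483]
tool_rot: [-3.141, 0.003, 0.546]
wrist_force: [-0.4, 0.6, -4.4]
gripper_width: 0.0465
finger_force: 10.6
time_s: 12.55
eef_pos: [0.5332, 0.2719, 0.1481]
tool_rot: [-3.139, 0.001, 1.419]
wrist_force: [-0.0, 0.1, -5.2]
gripper_width: 0.0464
finger_force: 10.6
time_s: 12.8
eef_pos: [0.5338, 0.2722, 0.1488]
tool_rot: [-3.14, 0.001, 1.411]
wrist_force: [-0.0, -0.6, -5.0]
gripper_width: 0.0466
finger_force: 10.6
rows 196 219 slope 0.096 vertical -0.192 lean in image deg 13.6
[20, 21, 21, 21, 23, 23, 23, 25, 25, 25, 25, 26, 25, 24, 23, 23, 21, 21, 19, 18, 16, 15, 14, 13] [356.5, 357.0, 357.0, 357.0, 357.0, 357.0, 357.0, 357.0, 357.0, 357.0, 357.0, 357.5, 357.0, 357.5, 358.0, 358.0, 358.0, 358.0, 358.0, 357.5, 357.5, 357.0, 357.5, 357.0]
upright foot pix [350.30999036 219.73690274]
```

View pics/l1.png

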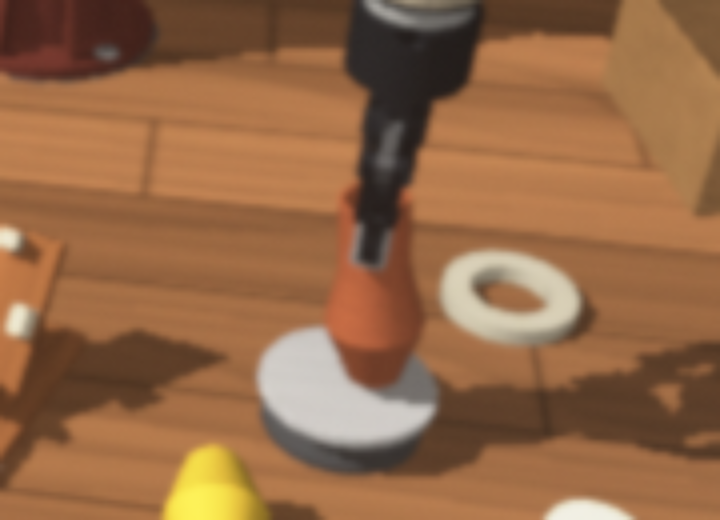

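```bash
python3 -m inch '[{"dx":-0.0015,"dy":-0.01,"dz":0,"roll":0,"fingers":0.089},{"dx":-0.001,"dy":-0.008,"dz":-0.004,"roll":0,"fingers":0.092},{"dx":0,"dy":0,"dz":-0.002,"roll":0,"fingers":0.0925},{"dx":0,"dy":0,"dz":0,"roll":0,"fingers":0.0925}]' 20; for i in 1 2; do python3 -m inch '[{"dx":0,"dy":0,"dz":-0.0015,"roll":0,"fingers":0.0925},{"dx":0,"dy":0,"dz":0,"roll":0,"fingers":0.0925}]' 20 | egrep "eef|wrist|finger_f"; done; python3 lean.py
```

```text
time_s: 13.35
eef_pos: [0.5316, 0.2541, 0.1431]
tool_rot: [-3.141, 0.0, 1.413]
wrist_force: [0.6, 0.1, -5.0]
gripper_width: 0.0467
finger_force: 7.3
eef_pos: [0.5318, 0.2545, 0.1419]
wrist_force: [-0.8, -0.0, -4.3]
finger_force: 7.3
eef_pos: [0.5322, 0.2547, 0.1414]
wrist_force: [-2.1, 0.2, 1.1]
finger_force: 7.4
rows 196 219 slope 0.019 vertical -0.18 lean in image deg 9.5
[13, 20, 20, 21, 21, 22, 23, 23, 24, 24, 25, 25, 25, 26, 24, 23, 20, 19, 18, 18, 16, 16, 14, 14] [349.5, 349.5, 349.5, 349.0, 349.0, 349.5, 349.0, 349.0, 349.5, 349.5, 349.0, 349.0, 349.0, 349.5, 349.5, 350.0, 349.5, 349.0, 349.5, 349.5, 349.5, 349.5, 349.5, 349.5]
upright foot pix [343.38148052 220.72683377]
```

```bash
for i in 1 2; do python3 -m inch '[{"dx":0,"dy":0.002,"dz":-0.0005,"roll":0,"fingers":0.0925},{"dx":0,"dy":0.003,"dz":0,"roll":0,"fingers":0.0925},{"dx":0.001,"dy":0.003,"dz":0,"roll":0,"fingers":0.0925},{"dx":0,"dy":0,"dz":0,"roll":0,"fingers":0.0925}]' 20 | egrep "eef|wrist|finger_f"; python3 lean.py; done
```

```text
eef_pos: [0.5337, 0.2629, 0.1408]
wrist_force: [0.2, 0.6, 3.6]
finger_force: 7.6
rows 197 220 slope 0.045 vertical -0.186 lean in image deg 11.0
[14, 20, 21, 22, 22, 22, 24, 23, 24, 25, 25, 25, 25, 24, 23, 21, 20, 20, 18, 18, 16, 15, 15, 13] [351.5, 351.5, 351.0, 350.5, 350.5, 350.5, 350.5, 350.0, 350.5, 350.0, 350.0, 350.0, 350.0, 351.5, 351.0, 351.0, 350.5, 350.5, 350.5, 350.5, 350.5, 350.0, 350.0, 350.0]
upright foot pix [346.37677365 221.57539461]
eef_pos: [0.5344, 0.2705, 0.1398]
wrist_force: [0.6, 0.4, 4.3]
finger_force: 7.7
rows 198 221 slope 0.045 vertical -0.191 lean in image deg 11.2
[16, 20, 22, 22, 23, 25, 25, 24, 25, 25, 25, 25, 24, 24, 23, 21, 20, 19, 18, 17, 16, 15, 14, 13] [353.0, 352.5, 352.5, 352.5, 352.0, 352.0, 352.0, 351.5, 351.0, 351.0, 351.0, 351.0, 352.5, 352.5, 353.0, 352.0, 351.5, 352.0, 351.5, 351.0, 350.5, 351.0, 350.5, 350.0]
upright foot pix [349.17347391 222.345284  ]
```

```bash
sed -i 's/>100))/>70))/' lean.py; python3 -m inch '[{"dx":0,"dy":0.001,"dz":0,"roll":0,"fingers":0.0925},{"dx":0,"dy":0.0015,"dz":0,"roll":0,"fingers":0.0925},{"dx":0,"dy":0,"dz":0,"roll":0,"fingers":0.0925}]' 20 | egrep "eef|wrist|finger_f"; python3 lean.py pics/l2.png
```

```text
eef_pos: [0.5343, 0.2724, 0.1398]
wrist_force: [1.2, -1.8, 6.0]
finger_force: 8.0
rows 198 221 slope -0.014 vertical -0.193 lean in image deg 8.5
[15, 21, 22, 22, 24, 24, 25, 25, 25, 26, 25, 25, 24, 23, 23, 22, 21, 19, 18, 17, 15, 15, 14, 13] [353.5, 353.0, 352.5, 352.5, 352.5, 352.5, 352.0, 352.0, 352.0, 351.5, 351.0, 352.0, 352.5, 353.0, 353.0, 352.5, 352.0, 352.0, 351.5, 351.0, 351.0, 351.0, 350.5, 350.0]
upright foot pix [349.8570891  222.42022152]
```

View pics/l2.png

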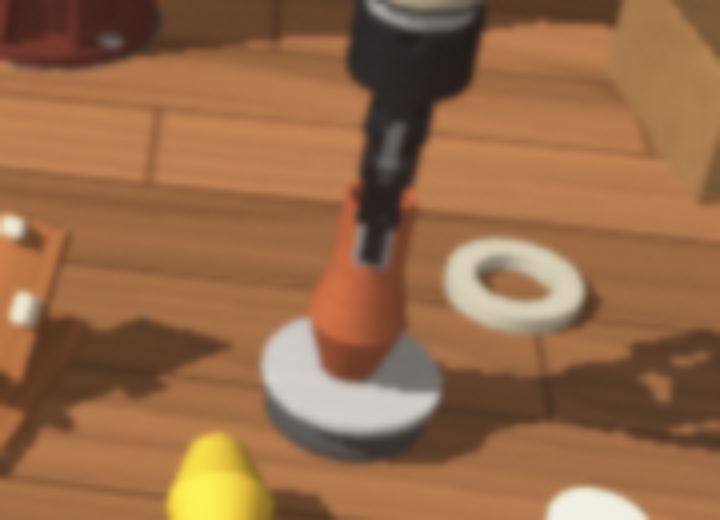

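The vase now stands in line with the gripper's axis. Its foot is at about (351,221), near the disc's centre. I'm releasing slowly.

```bash
python3 -m inch '[{"dx":0,"dy":0,"dz":0.0005,"roll":0,"fingers":0.095},{"dx":0,"dy":0,"dz":0.0005,"roll":0,"fingers":0.1},{"dx":0,"dy":0,"dz":0,"roll":0,"fingers":0.12},{"dx":0,"dy":0,"dz":0,"roll":0,"fingers":0.15},{"dx":0,"dy":0,"dz":0,"roll":0,"fingers":0.2}]' 20;  python3 -m inch '[{"dx":0,"dy":0,"dz":0,"roll":0,"fingers":0.3},{"dx":0,"dy":0,"dz":0,"roll":0,"fingers":0.5},{"dx":0,"dy":0,"dz":0,"roll":0,"fingers":0.7},{"dx":0,"dy":0,"dz":0,"roll":0,"fingers":0.9},{"dx":0,"dy":0,"dz":0,"roll":0,"fingers":1}]'; python3 lean.py
```

```text
time_s: 16.05
eef_pos: [0.533, 0.2729, 0.1397]
tool_rot: [-3.14, 0.001, 1.413]
wrist_force: [-0.4, 0.8, -0.2]
gripper_width: 0.0511
finger_force: 0.0
time_s: 16.68
eef_pos: [0.5339, 0.2728, 0.1406]
tool_rot: [3.142, -0.0, 1.413]
wrist_force: [0.0, -0.2, 0.2]
gripper_width: 0.0856
finger_force: 0.0
rows 198 221 slope 0.035 vertical -0.193 lean in image deg 10.8
[13, 18, 22, 23, 24, 25, 25, 25, 25, 25, 25, 24, 24, 24, 22, 21, 20, 19, 18, 17, 16, 15, 14, 13] [353.0, 353.0, 352.5, 352.0, 352.5, 352.0, 352.0, 352.0, 351.0, 351.0, 351.0, 351.5, 352.5, 352.5, 352.5, 352.0, 351.5, 352.0, 351.5, 351.0, 350.5, 351.0, 350.5, 350.0]
upright foot pix [350.07944995 222.13376343]
```

```bash
W='{"dx":0,"dy":0,"dz":0,"roll":0,"fingers":1}'; python3 -m inch '[{"dx":0,"dy":0,"dz":0,"roll":0,"fingers":1},{"dx":0,"dy":0,"dz":0,"roll":0,"fingers":1},{"dx":0,"dy":0,"dz":0,"roll":0,"fingers":1},{"dx":0,"dy":0,"dz":0,"roll":0,"fingers":1},{"dx":0,"dy":0,"dz":0,"roll":0,"fingers":1}]' >/dev/null; python3 -m inch '[{"dx":0,"dy":0,"dz":0,"roll":0,"fingers":0.7},{"dx":0,"dy":0,"dz":0,"roll":0,"fingers":0.5},{"dx":0,"dy":0,"dz":0,"roll":0,"fingers":0.35},{"dx":0,"dy":0,"dz":0,"roll":0,"fingers":0.3},{"dx":0,"dy":0,"dz":0,"roll":0,"fingers":0.3}]'; python3 lean.py|head -2;  python3 -m inch '[{"dx":0.002,"dy":0,"dz":0,"roll":0,"fingers":0.3},{"dx":0.002,"dy":0,"dz":0,"roll":0,"fingers":0.3},{"dx":0.002,"dy":-0.001,"dz":0,"roll":0,"fingers":0.3},{"dx":0.0015,"dy":0,"dz":0,"roll":0,"fingers":0.3},{"dx":0.0015,"dy":0,"dz":0,"roll":0,"fingers":0.3}]'; python3 lean.py |head -2
```

```text
time_s: 17.98
eef_pos: [0.5339, 0.2729, 0.1405]
tool_rot: [3.142, -0.0, 1.413]
wrist_force: [0.4, -0.9, -0.0]
gripper_width: 0.0558
finger_force: 0.0
rows 198 221 slope 0.049 vertical -0.193 lean in image deg 11.5
[14, 21, 22, 23, 23, 24, 25, 25, 25, 25, 25, 25, 23, 24, 22, 21, 20, 19, 18, 17, 16, 15, 14, 13] [353.0, 353.0, 352.5, 352.0, 352.0, 351.5, 352.0, 352.0, 351.0, 351.0, 351.0, 351.0, 352.0, 352.5, 352.5, 352.0, 351.5, 352.0, 351.5, 351.0, 350.5, 351.0, 350.5, 350.0]
time_s: 18.65
eef_pos: [0.5428, 0.2718, 0.1405]
tool_rot: [-3.141, 0.0, 1.413]
wrist_force: [-1.0, 0.1, 0.7]
gripper_width: 0.0554
finger_force: 0.4
rows 200 221 slope -0.024 vertical -0.193 lean in image deg 8.1
[15, 22, 23, 23, 24, 24, 24, 25, 25, 26, 24, 24, 24, 22, 21, 19, 18, 17, 16, 15, 14, 13] [352.5, 352.5, 352.0, 352.0, 351.5, 351.5, 351.5, 351.0, 351.0, 351.5, 352.5, 352.5, 352.5, 352.5, 352.0, 352.0, 351.5, 351.0, 350.5, 351.0, 350.5, 350.0]
```

```bash
python3 -m inch '[{"dx":-0.003,"dy":0,"dz":0,"roll":0,"fingers":0.3},{"dx":-0.003,"dy":0.001,"dz":0,"roll":0,"fingers":0.3},{"dx":-0.003,"dy":0,"dz":0,"roll":0,"fingers":0.35},{"dx":0,"dy":0,"dz":0,"roll":0,"fingers":0.6},{"dx":0,"dy":0,"dz":0,"roll":0,"fingers":1}]'; python3 -m inch '[{"dx":0,"dy":0,"dz":0,"roll":0,"fingers":1},{"dx":0,"dy":0,"dz":0,"roll":0,"fingers":1},{"dx":0,"dy":0,"dz":0,"roll":0,"fingers":1},{"dx":0,"dy":0,"dz":0,"roll":0,"fingers":1},{"dx":0,"dy":0,"dz":0,"roll":0,"fingers":1}]'|tail -2;  python3 -m inch '[{"dx":0,"dy":0,"dz":0,"roll":0,"fingers":1},{"dx":0,"dy":0,"dz":0,"roll":0,"fingers":1},{"dx":0,"dy":0,"dz":0,"roll":0,"fingers":1},{"dx":0,"dy":0,"dz":0,"roll":0,"fingers":1}]'|tail -2; python3 lean.py;  python3 -m inch '[{"dx":0,"dy":0,"dz":0.01,"roll":0,"fingers":1},{"dx":0,"dy":0,"dz":0.02,"roll":0,"fingers":1},{"dx":0,"dy":0,"dz":0.03,"roll":0,"fingers":1},{"dx":0,"dy":0,"dz":0.04,"roll":0,"fingers":1},{"dx":0,"dy":0,"dz":0.04,"roll":0,"fingers":1}]'; python3 -m inch '[{"dx":0.002,"dy":-0.03,"dz":0,"roll":5,"fingers":1},{"dx":0.002,"dy":-0.05,"dz":0,"roll":6,"fingers":1},{"dx":0.002,"dy":-0.05,"dz":0,"roll":6,"fingers":1},{"dx":0.002,"dy":-0.05,"dz":0,"roll":6,"fingers":1},{"dx":0.002,"dy":-0.05,"dz":0,"roll":4,"fingers":1}]'; python3 -m inch '[{"dx":0.003,"dy":-0.055,"dz":0,"roll":0,"fingers":0.6},{"dx":0.003,"dy":-0.055,"dz":0,"roll":0,"fingers":0.6},{"dx":0.003,"dy":-0.055,"dz":0,"roll":0,"fingers":0.6},{"dx":0.003,"dy":-0.055,"dz":0,"roll":0,"fingers":0.6},{"dx":0.003,"dy":-0.057,"dz":0,"roll":0,"fingers":0.6}]'; python3 -m inch '[{"dx":0,"dy":0,"dz":0,"roll":0,"fingers":0.6}]'
```

```text
time_s: 19.32
eef_pos: [0.5339, 0.2729, 0.1406]
tool_rot: [3.141, -0.0, 1.413]
wrist_force: [-0.0, -0.2, -0.5]
gripper_width: 0.0838
finger_force: 0.0
gripper_width: 0.0855
finger_force: 0.0
gripper_width: 0.0855
finger_force: 0.0
rows 198 221 slope 0.028 vertical -0.193 lean in image deg 10.5
[13, 18, 22, 22, 23, 24, 25, 25, 25, 25, 25, 25, 24, 24, 23, 21, 20, 19, 18, 17, 16, 15, 14, 13] [353.0, 353.0, 352.5, 352.5, 352.0, 351.5, 352.0, 352.0, 351.0, 351.0, 351.0, 352.0, 352.5, 352.5, 353.0, 352.0, 351.5, 352.0, 351.5, 351.0, 350.5, 351.0, 350.5, 350.0]
upright foot pix [350.07924389 222.14160867]
time_s: 21.12
eef_pos: [0.5341, 0.273, 0.2837]
tool_rot: [3.14, -0.001, 1.413]
wrist_force: [-0.3, 0.1, -0.1]
gripper_width: 0.0854
finger_force: 0.0
time_s: 21.75
eef_pos: [0.5443, 0.0413, 0.2828]
tool_rot: [3.139, 0.001, 1.887]
wrist_force: [0.2, 0.5, -1.1]
gripper_width: 0.0855
finger_force: 0.0
time_s: 22.38
eef_pos: [0.5592, -0.2361, 0.2829]
tool_rot: [3.139, 0.002, 1.885]
wrist_force: [1.0, -0.0, 0.9]
gripper_width: 0.0681
finger_force: 0.0
time_s: 22.5
eef_pos: [0.5589, -0.2384, 0.2824]
tool_rot: [3.14, 0.003, 1.879]
wrist_force: [0.6, 2.0, 0.7]
gripper_width: 0.0683
finger_force: 0.0
```

```bash
cat > rim.py <<'E'
from h import *
t,s=Cam("top"),Cam("scene")
p=t.pix([.534,.273,.18]); x,y=np.round(p).astype(int); h=cv2.cvtColor(t.img,cv2.COLOR_BGR2HSV)
c=cv2.resize(t.img[y-30:y+30,x-30:x+30],None,fx=8,fy=8,interpolation=cv2.INTER_CUBIC)
q=s.pix([.534,.273,.18]); X,Y=np.round(q).astype(int); d=cv2.resize(s.img[Y-25:Y+65,X-45:X+45],None,fx=5.34,fy=5.34,interpolation=cv2.INTER_CUBIC)[:480,:320*1]
cv2.imwrite("pics/rim.png",np.hstack([c,cv2.resize(s.img[Y-25:Y+65,X-25:X+27],(int(52*5.333),480),interpolation=cv2.INTER_CUBIC)])); print("crop0",x-30,y-30)
m=((h[...,0]<15)&(h[...,1]>110)).astype(np.uint8); M=np.zeros_like(m); M[y-30:y+30,x-30:x+30]=m[y-30:y+30,x-30:x+30]
n,l,st,ce=cv2.connectedComponentsWithStats(M); k=l[y-9:y+10,x-9:x+10]; print("expected",p,st[1:6].tolist())
v=h[...,2].astype(int); D=np.zeros_like(m); D[y-12:y+13,x-12:x+13]=(v[y-12:y+13,x-12:x+13]<85)
ks=cv2.findContours(D,0,1)[0]; k=max(ks,key=cv2.contourArea); e=cv2.fitEllipse(k); print("dark",e,t.on(e[0],.18))
print("v row",v[y,x-12:x+13].tolist(),"col",v[y-12:y+13,x].tolist())
E
python3 rim.py
```

```text
crop0 130 163
expected [159.60108914 192.69972566] [[130, 163, 60, 60, 2745]]
dark ((161.8645782470703, 192.6465606689453), (8.793661117553711, 11.338961601257324), 7.8618879318237305) [0.5342312  0.26643165 0.18      ]
v row [83, 89, 89, 88, 87, 126, 190, 135, 136, 139, 60, 63, 58, 79, 78, 85, 76, 78, 74, 81, 217, 143, 141, 145, 150] col [152, 155, 154, 163, 195, 167, 69, 55, 62, 60, 65, 62, 58, 60, 79, 87, 87, 58, 115, 149, 94, 62, 83, 115, 129]
```

View pics/rim.png

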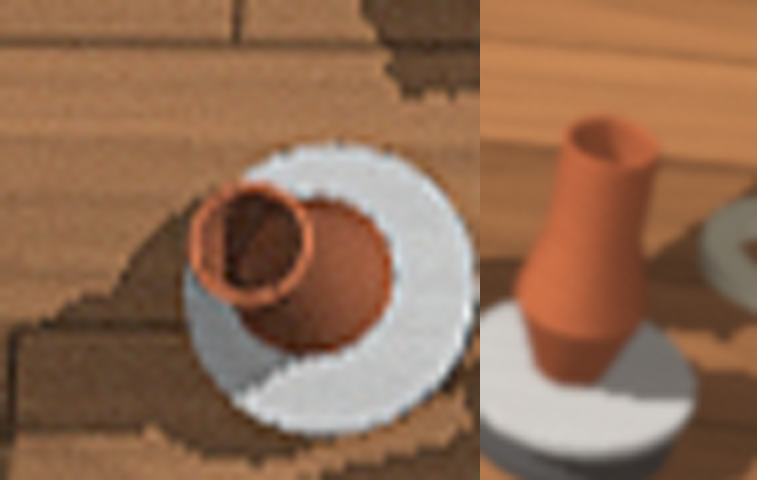

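The rim shows at top pixel (161.2,193.2). The vase stands upright near the disc's centre.

```bash
python3 - <<'E'
from h import *
t,s=Cam("top"),Cam("scene")
q=np.round(s.pix([.534,.273,.18])); ps=(q[0]-.1-.4,q[1]+1.6-.4)
print("rim",tri(t,(161.0,193.0),s,ps),t.on((161,193),.18),s.on(ps,.18)); print("belly",t.on((169,197),.085),"disc",t.on((170.8,198.8),.04))
# tools in top and scene (dark reddish) : scene tool a above block
h=cv2.cvtColor(s.img,cv2.COLOR_BGR2HSV)
for P in ([.5575,-.234],[.577,-.295]):
    a,b=s.pix([*P,.07]),s.pix([*P,.168]); print("pred",a,b)
    for y in np.linspace(a[1],b[1],5).astype(int):
        xs=int(np.interp(y,[b[1],a[1]],[b[0],a[0]])); r=s.img[y,xs-7:xs+8].sum(1).astype(int); w=np.clip(np.median(r)-r-40,0,None); print(y,xs,(w*np.arange(xs-7,xs+8)).sum()/max(w.sum(),1))
E
```

```text
rim (array([0.53375888, 0.27064279, 0.17581654]), np.float64(0.0012132632018435447)) [0.53317055 0.2688906  0.18      ] [0.53990578 0.27039596 0.18      ]
belly [0.53409694 0.26843592 0.085     ] disc [0.53405385 0.27328136 0.04      ]
pred [168.14196955 197.23806128] [164.39125964 167.75809161]
197 168 167.90122086570477
189 167 166.7765237020316
182 166 166.03498542274053
175 165 165.17934782608697
167 164 164.56521739130434
pred [144.84584124 198.92935694] [139.88450193 169.33615415]
198 144 144.38305084745764
191 143 143.36425339366517
184 142 142.1952789699571
176 141 140.78085642317382
169 139 140.013698630137
```

```bash
python3 -m inch '[{"dx":-0.0015,"dy":0.004,"dz":-0.04,"roll":0,"fingers":0.3},{"dx":0,"dy":0,"dz":-0.05,"roll":0,"fingers":0.3},{"dx":0,"dy":0,"dz":-0.045,"roll":0,"fingers":0.3},{"dx":0,"dy":0,"dz":-0.03,"roll":0,"fingers":0.1},{"dx":0,"dy":0,"dz":-0.008,"roll":0,"fingers":-0.2}]' 20; python3 -m inch '[{"dx":0,"dy":0,"dz":0,"roll":0,"fingers":-0.5},{"dx":0,"dy":0,"dz":0,"roll":0,"fingers":-0.7},{"dx":0,"dy":0,"dz":0,"roll":0,"fingers":-0.9},{"dx":0,"dy":0,"dz":0,"roll":0,"fingers":-1},{"dx":0,"dy":0,"dz":0,"roll":0,"fingers":-1}]' 20
```

```text
time_s: 23.32
eef_pos: [0.5558, -0.2275, 0.1052]
tool_rot: [-3.138, -0.004, 1.887]
wrist_force: [-0.5, 0.9, 0.8]
gripper_width: 0.0342
finger_force: 0.0
time_s: 23.95
eef_pos: [0.5586, -0.2311, 0.1097]
tool_rot: [3.139, 0.003, 1.884]
wrist_force: [-0.6, 0.3, 6.7]
gripper_width: 0.0092
finger_force: 20.3
```

```bash
python3 -m inch '[{"dx":0,"dy":0,"dz":0.015,"roll":0,"fingers":-1},{"dx":0,"dy":0,"dz":0.03,"roll":0,"fingers":-1},{"dx":0,"dy":0,"dz":0.045,"roll":0,"fingers":-1},{"dx":0,"dy":0,"dz":0.05,"roll":0,"fingers":-1},{"dx":0,"dy":0,"dz":0.045,"roll":0,"fingers":-1}]' 20; python3 - <<'E'
from h import *
s=Cam("scene"); o=manip.get_obs(); e=np.array(o["eef_pos"])
f=e-[0,0,.099]; print("foot pred pix",s.pix(f),"tip",s.pix(e))
x=s.pix(f); m=s.img.sum(2).astype(int)
for y in range(int(x[1])-22,int(x[1])+8,3):
    r=m[y,int(x[0])-12:int(x[0])+13]; w=np.clip(np.median(r)-r-60,0,None); print(y,round((w*np.arange(int(x[0])-12,int(x[0])+13)).sum()/max(w.sum(),1),1),int(w.sum()))
E
```

```text
time_s: 24.58
eef_pos: [0.5573, -0.23, 0.295]
tool_rot: [3.141, 0.001, 1.884]
wrist_force: [-0.3, -0.5, -0.9]
gripper_width: 0.0094
finger_force: 19.6
foot pred pix [163.41513346 156.75750703] tip [159.07219932 122.4396468 ]
134 160.2 315
137 160.5 515
140 161.0 520
143 161.3 425
146 161.7 553
149 162.1 559
152 162.6 541
155 162.9 553
158 163.3 459
161 0.0 0
```

```bash
python3 -m inch '[{"dx":-0.0025,"dy":0.03,"dz":0.005,"roll":0,"fingers":-1},{"dx":-0.0025,"dy":0.05,"dz":0.005,"roll":0,"fingers":-1},{"dx":-0.0025,"dy":0.06,"dz":0,"roll":0,"fingers":-1},{"dx":-0.0025,"dy":0.06,"dz":0,"roll":0,"fingers":-1},{"dx":-0.0025,"dy":0.06,"dz":0,"roll":0,"fingers":-1}]' 20 | head -2;  python3 -m inch '[{"dx":-0.0025,"dy":0.06,"dz":0,"roll":0,"fingers":-1},{"dx":-0.003,"dy":0.06,"dz":0,"roll":0,"fingers":-1},{"dx":-0.003,"dy":0.06,"dz":0,"roll":0,"fingers":-1},{"dx":-0.003,"dy":0.045,"dz":0,"roll":0,"fingers":-1},{"dx":-0.002,"dy":0.024,"dz":0,"roll":0,"fingers":-1}]' 20 | head -2; python3 -m inch '[{"dx":0,"dy":0,"dz":0,"roll":0,"fingers":-1},{"dx":0,"dy":0,"dz":0,"roll":0,"fingers":-1}]' 20; cat > chk.py <<'E'
from h import *
s=Cam("scene"); o=manip.get_obs(); e=np.array(o["eef_pos"]); f=e-[0,0,.104]
print("foot pred pix",s.pix(f),"rim pix", s.pix([.534,.270,.177]), "tool axis at rim height pix",s.pix([*e[:2],.177]))
h=cv2.cvtColor(s.img,cv2.COLOR_BGR2HSV); a,b=s.pix(e-[0,0,.01]),s.pix(f); m=s.img.sum(2).astype(int)
for y in range(int(a[1]),int(b[1])+10,3):
    c=int(np.interp(y,[a[1],b[1]],[a[0],b[0]])); r=m[y,c-10:c+11]; w=np.clip(np.median(r)-r-60,0,None); print(y,round((w*np.arange(c-10,c+11)).sum()/max(w.sum(),1),1),int(w.sum()))
E
python3 chk.py
```

```text
time_s: 25.25
eef_pos: [0.5444, 0.0317, 0.3029]
time_s: 25.88
eef_pos: [0.5304, 0.2814, 0.3026]
time_s: 26.12
eef_pos: [0.5313, 0.2782, 0.3025]
tool_rot: [-3.141, 0.001, 1.884]
wrist_force: [0.8, -0.6, 0.2]
gripper_width: 0.0095
finger_force: 19.7
foot pred pix [361.57461441 172.54641503] rim pix [357.07495017 179.8721625 ] tool axis at rim height pix [360.18533546 179.63205335]
139 366.5 269
142 366.2 517
145 365.7 373
148 365.2 272
151 364.6 343
154 363.9 419
157 363.4 433
160 362.8 539
163 362.1 461
166 361.6 612
169 361.0 495
172 361.0 1
175 0.0 0
178 353.6 334
181 354.1 250
```

```bash
python3 -m inch '[{"dx":0,"dy":0,"dz":-0.015,"roll":0,"fingers":-1},{"dx":0,"dy":0,"dz":-0.025,"roll":0,"fingers":-1},{"dx":0,"dy":0,"dz":-0.025,"roll":0,"fingers":-1},{"dx":0,"dy":0,"dz":-0.025,"roll":0,"fingers":-1},{"dx":0,"dy":0,"dz":-0.02,"roll":0,"fingers":-1}]' 20; python3 -m inch '[{"dx":0,"dy":0,"dz":-0.004,"roll":0,"fingers":-1},{"dx":0,"dy":0,"dz":0,"roll":0,"fingers":-1}]' 20; python3 lean.py "" .534,.270 2>/dev/null| head -2
```

```text
time_s: 26.8
eef_pos: [0.5306, 0.2777, 0.1901]
tool_rot: [-3.139, 0.0, 1.883]
wrist_force: [-1.0, 0.6, 0.1]
gripper_width: 0.0093
finger_force: 19.7
time_s: 27.05
eef_pos: [0.5316, 0.2787, 0.1885]
tool_rot: [3.142, -0.0, 1.884]
wrist_force: [0.8, 0.1, -0.6]
gripper_width: 0.0096
finger_force: 19.7
rows 180 221 slope -0.145 vertical -0.191 lean in image deg 2.2
[18, 19, 20, 20, 20, 20, 19, 19, 20, 20, 20, 19, 19, 20, 20, 20, 20, 20, 21, 21, 22, 22, 23, 24, 25, 24, 24, 25, 25, 25, 24, 24, 22, 21, 20, 19, 18, 17, 16, 15, 14, 13] [356.5, 357.0, 356.5, 356.5, 356.5, 356.5, 356.0, 356.0, 355.5, 355.5, 355.5, 355.0, 355.0, 354.5, 354.5, 354.5, 353.5, 353.5, 353.0, 353.0, 352.5, 352.5, 352.0, 351.5, 352.0, 351.5, 351.5, 351.0, 351.0, 352.0, 352.5, 352.5, 352.5, 352.0, 351.5, 352.0, 351.5, 351.0, 350.5, 351.0, 350.5, 350.0]
```

```bash
python3 -m inch '[{"dx":0,"dy":0,"dz":0,"roll":0,"fingers":-0.75},{"dx":0,"dy":0,"dz":0,"roll":0,"fingers":-0.5},{"dx":0,"dy":0,"dz":0,"roll":0,"fingers":-0.2},{"dx":0,"dy":0,"dz":0,"roll":0,"fingers":0},{"dx":0,"dy":0,"dz":0,"roll":0,"fingers":0.1}]' 20; python3 -m inch '[{"dx":0,"dy":0,"dz":0.01,"roll":0,"fingers":0.1},{"dx":0,"dy":0,"dz":0.02,"roll":0,"fingers":0.1},{"dx":0,"dy":0,"dz":0.03,"roll":0,"fingers":0.1},{"dx":0,"dy":0,"dz":0.03,"roll":0,"fingers":0.1},{"dx":0,"dy":0,"dz":0.03,"roll":0,"fingers":0.1}]' 20; python3 -m inch '[{"dx":0.005,"dy":-0.03,"dz":0,"roll":0,"fingers":0.3},{"dx":0.005,"dy":-0.05,"dz":0,"roll":0,"fingers":0.3},{"dx":0.005,"dy":-0.06,"dz":-0.005,"roll":0,"fingers":0.3},{"dx":0.005,"dy":-0.06,"dz":-0.005,"roll":0,"fingers":0.3},{"dx":0.005,"dy":-0.06,"dz":-0.005,"roll":0,"fingers":0.3}]' 20 |head -2;  python3 -m inch '[{"dx":0.005,"dy":-0.06,"dz":-0.005,"roll":0,"fingers":0.3},{"dx":0.005,"dy":-0.06,"dz":-0.005,"roll":0,"fingers":0.3},{"dx":0.005,"dy":-0.06,"dz":0,"roll":0,"fingers":0.3},{"dx":0.004,"dy":-0.06,"dz":0,"roll":0,"fingers":0.3},{"dx":0.002,"dy":-0.05,"dz":0,"roll":0,"fingers":0.3}]' 20 |head -2;  python3 -m inch '[{"dx":0,"dy":-0.023,"dz":0,"roll":0,"fingers":0.3},{"dx":0,"dy":0,"dz":0,"roll":0,"fingers":0.3},{"dx":0,"dy":0,"dz":0,"roll":0,"fingers":0.3}]' 20
python3 - <<'E'
from h import *
t,s=Cam("top"),Cam("scene")
# tool a dark pixels near vase mouth
for c,nm in((s,'s'),(t,'t')):
    a=c.pix([.534,.270,.177]); x,y=a.astype(int); v=cv2.cvtColor(c.img,cv2.COLOR_BGR2HSV)[...,2]; print(nm,"rim pix",a); 
    for r in range(y-16,y+9,1 if nm=='s' else 1): print(r,' '.join('%3d'%k for k in v[r,x-12:x+14]))
E
python3 lean.py "" .534,.270 | head -1
```

```text
time_s: 27.72
eef_pos: [0.5313, 0.2789, 0.1885]
tool_rot: [3.142, -0.0, 1.885]
wrist_force: [1.0, 0.6, 0.5]
gripper_width: 0.0468
finger_force: 0.0
time_s: 28.35
eef_pos: [0.5317, 0.279, 0.3117]
tool_rot: [3.139, -0.0, 1.885]
wrist_force: [0.2, -0.1, -0.7]
gripper_width: 0.0473
finger_force: 0.0
time_s: 28.98
eef_pos: [0.5569, 0.017, 0.2957]
time_s: 29.6
eef_pos: [0.5777, -0.2739, 0.2858]
time_s: 29.98
eef_pos: [0.5776, -0.2925, 0.284]
tool_rot: [3.141, -0.001, 1.886]
wrist_force: [-0.5, -0.2, 0.1]
gripper_width: 0.0554
finger_force: 0.0
s rim pix [357.07495017 179.8721625 ]
163 189 188 187 184 182 180 178 178 177 177 176 175 174 172 170 169 167 167 167 170 171 172 172 173 173 174
164 196 196 196 195 194 193 192 191 191 190 190 189 188 185 183 181 179 178 177 177 176 175 173 171 169 166
165 199 199 199 199 199 198 197 198 197 197 197 198 197 197 196 195 194 192 192 191 191 190 188 187 184 183
166 197 198 198 198 198 198 197 198 199 198 199 199 199 200 199 199 199 198 198 197 198 198 197 197 196 196
167 192 192 193 193 195 195 195 195 196 196 197 197 198 198 198 198 198 198 198 198 19
[... 4760 characters left out ...]
119 146 164 138 157 111  96 116 116 122 131 137 143
200  87  92  89  91  91 121 124 125 118 133 170 159 151 150 161 160 119  65  92  99 110 109 119 130 131 145
rows 177 203 slope -0.191 vertical -0.191 lean in image deg -0.0Traceback (most recent call last):
  File "lean.py", line 14, in <module>
    if len(sys.argv)>1: cv2.imwrite(sys.argv[1],cv2.resize(s.img[max(y-70,0):y+60,x-90:x+90],None,fx=4,fy=4))
                        ~~~~~~~~~~~^^^^^^^^^^^^^^^^^^^^^^^^^^^^^^^^^^^^^^^^^^^^^^^^^^^^^^^^^^^^^^^^^^^^^^^^^^
cv2.error: OpenCV(4.12.0) /io/opencv/modules/imgcodecs/src/loadsave.cpp:1051: error: (-2:Unspecified error) could not find a writer for the specified extension in function 'imwrite_'
```

Tool A is in the vase. Its tip is at scene pixel (362,170), leaning to +y. Next is tool B.

```bash
python3 -m inch '[{"dx":0,"dy":-0.002,"dz":-0.04,"roll":0,"fingers":0.3},{"dx":0,"dy":0,"dz":-0.05,"roll":0,"fingers":0.3},{"dx":0,"dy":0,"dz":-0.045,"roll":0,"fingers":0.3},{"dx":0,"dy":0,"dz":-0.03,"roll":0,"fingers":0.1},{"dx":0,"dy":0,"dz":-0.01,"roll":0,"fingers":-0.2}]' 20; python3 -m inch '[{"dx":0,"dy":0,"dz":0,"roll":0,"fingers":-0.5},{"dx":0,"dy":0,"dz":0,"roll":0,"fingers":-0.7},{"dx":0,"dy":0,"dz":0,"roll":0,"fingers":-0.9},{"dx":0,"dy":0,"dz":0,"roll":0,"fingers":-1},{"dx":0,"dy":0,"dz":0,"roll":0,"fingers":-1}]' 20; python3 -m inch '[{"dx":0,"dy":0,"dz":0.015,"roll":0,"fingers":-1},{"dx":0,"dy":0,"dz":0.03,"roll":0,"fingers":-1},{"dx":0,"dy":0,"dz":0.045,"roll":0,"fingers":-1},{"dx":0,"dy":0,"dz":0.055,"roll":0,"fingers":-1},{"dx":0,"dy":0,"dz":0.05,"roll":0,"fingers":-1}]' 20;python3 -m inch '[{"dx":0,"dy":0,"dz":0.015,"roll":0,"fingers":-1},{"dx":0,"dy":0,"dz":0,"roll":0,"fingers":-1}]' 20;python3 chk.py
```

```text
time_s: 30.75
eef_pos: [0.5759, -0.2939, 0.1058]
tool_rot: [-3.139, -0.004, 1.886]
wrist_force: [-0.2, -0.5, 0.2]
gripper_width: 0.0347
finger_force: 0.0
time_s: 31.38
eef_pos: [0.5788, -0.2971, 0.1108]
tool_rot: [3.139, 0.003, 1.884]
wrist_force: [-0.0, 1.3, 5.9]
gripper_width: 0.0093
finger_force: 20.8
time_s: 32.0
eef_pos: [0.5769, -0.2959, 0.3058]
tool_rot: [-3.141, -0.0, 1.885]
wrist_force: [1.7, 0.0, -0.8]
gripper_width: 0.0092
finger_force: 20.4
time_s: 32.25
eef_pos: [0.5775, -0.2963, 0.3197]
tool_rot: [3.14, 0.002, 1.884]
wrist_force: [1.1, -0.5, -1.3]
gripper_width: 0.0092
finger_force: 20.4
foot pred pix [137.16875144 154.52917488] rim pix [357.07495017 179.8721625 ] tool axis at rim height pix [139.15976757 166.37876601]
121 131.9 530
124 132.3 383
127 132.9 392
130 133.4 428
133 133.9 556
136 134.3 588
139 134.8 577
142 135.4 481
145 135.8 614
148 136.3 579
151 136.8 545
154 0.0 0
157 0.0 0
160 0.0 0
163 0.0 0
```

```bash
python3 -m inch '[{"dx":-0.0035,"dy":0.03,"dz":0.005,"roll":0,"fingers":-1},{"dx":-0.0035,"dy":0.05,"dz":0.005,"roll":0,"fingers":-1},{"dx":-0.0035,"dy":0.06,"dz":0,"roll":0,"fingers":-1},{"dx":-0.0035,"dy":0.06,"dz":0,"roll":0,"fingers":-1},{"dx":-0.0035,"dy":0.06,"dz":0,"roll":0,"fingers":-1}]' 20 | head -2;  python3 -m inch '[{"dx":-0.0035,"dy":0.06,"dz":0,"roll":0,"fingers":-1},{"dx":-0.0035,"dy":0.06,"dz":0,"roll":0,"fingers":-1},{"dx":-0.0035,"dy":0.06,"dz":0,"roll":0,"fingers":-1},{"dx":-0.0035,"dy":0.05,"dz":0,"roll":0,"fingers":-1},{"dx":-0.0035,"dy":0.04,"dz":0,"roll":0,"fingers":-1}]' 20 | head -2; python3 -m inch '[{"dx":-0.0015,"dy":0.03,"dz":0,"roll":0,"fingers":-1},{"dx":0,"dy":0,"dz":0,"roll":0,"fingers":-1},{"dx":0,"dy":0,"dz":0,"roll":0,"fingers":-1}]' 20; python3 chk.py
```

```text
time_s: 32.92
eef_pos: [0.5579, -0.0341, 0.3246]
time_s: 33.55
eef_pos: [0.5402, 0.2355, 0.3245]
time_s: 33.92
eef_pos: [0.5399, 0.263, 0.3259]
tool_rot: [-3.137, 0.001, 1.885]
wrist_force: [0.9, -0.5, -0.7]
gripper_width: 0.0093
finger_force: 20.4
foot pred pix [357.07462993 165.70965095] rim pix [357.07495017 179.8721625 ] tool axis at rim height pix [354.23190966 180.94632769]
131 0.0 0
134 365.0 4
137 364.0 5
140 362.5 416
143 361.9 433
146 361.5 264
149 360.9 356
152 360.3 388
155 359.8 486
158 359.1 537
161 358.5 479
164 358.0 294
167 0.0 0
170 0.0 0
173 361.7 305
```

```bash
python3 -m inch '[{"dx":0,"dy":0,"dz":-0.02,"roll":0,"fingers":-1},{"dx":0,"dy":0,"dz":-0.025,"roll":0,"fingers":-1},{"dx":0,"dy":0,"dz":-0.025,"roll":0,"fingers":-1},{"dx":0,"dy":0,"dz":-0.02,"roll":0,"fingers":-1},{"dx":0,"dy":0,"dz":-0.015,"roll":0,"fingers":-1}]' 20; python3 -m inch '[{"dx":0,"dy":0,"dz":-0.01,"roll":0,"fingers":-1},{"dx":0,"dy":0,"dz":-0.007,"roll":0,"fingers":-1},{"dx":0,"dy":0,"dz":0,"roll":0,"fingers":-1}]' 20; sed -i 's/sys.argv)>1: cv2/sys.argv)>9: cv2/' lean.py; python3 lean.py "" .534,.270
```

```text
time_s: 34.6
eef_pos: [0.5403, 0.2631, 0.2215]
tool_rot: [-3.14, 0.0, 1.884]
wrist_force: [0.5, 0.2, 0.1]
gripper_width: 0.0094
finger_force: 20.4
time_s: 34.98
eef_pos: [0.5408, 0.2639, 0.2063]
tool_rot: [-3.141, -0.0, 1.885]
wrist_force: [-0.5, -0.4, -1.0]
gripper_width: 0.0093
finger_force: 20.4
rows 177 221 slope -0.155 vertical -0.191 lean in image deg 1.8
[15, 16, 18, 17, 18, 18, 20, 20, 20, 19, 20, 19, 20, 19, 19, 19, 20, 20, 19, 20, 20, 21, 21, 22, 22, 23, 24, 25, 24, 25, 25, 25, 25, 24, 24, 22, 21, 20, 19, 18, 17, 16, 15, 14, 13] [356.0, 356.5, 356.5, 356.5, 357.0, 356.5, 356.5, 356.5, 356.5, 356.0, 355.5, 355.0, 355.5, 355.0, 355.0, 355.0, 354.5, 354.5, 354.0, 353.5, 353.5, 353.0, 353.0, 352.5, 352.5, 352.0, 352.5, 352.0, 351.5, 351.0, 351.0, 351.0, 351.0, 352.5, 352.5, 352.5, 352.0, 351.5, 352.0, 351.5, 351.0, 350.5, 351.0, 350.5, 350.0]
upright foot pix [352.70679975 202.74563627]
```

Nothing has shifted and the tool is well inside the neck. I'll go 8 mm lower, let go and rise.

```bash
python3 -m inch '[{"dx":0,"dy":0,"dz":-0.005,"roll":0,"fingers":-1},{"dx":0,"dy":0,"dz":-0.003,"roll":0,"fingers":-1},{"dx":0,"dy":0,"dz":0,"roll":0,"fingers":-0.75},{"dx":0,"dy":0,"dz":0,"roll":0,"fingers":-0.5},{"dx":0,"dy":0,"dz":0,"roll":0,"fingers":-0.2}]' 20; python3 -m inch '[{"dx":0,"dy":0,"dz":0,"roll":0,"fingers":0},{"dx":0,"dy":0,"dz":0,"roll":0,"fingers":0.1},{"dx":0,"dy":0,"dz":0.01,"roll":0,"fingers":0.1},{"dx":0,"dy":0,"dz":0.02,"roll":0,"fingers":0.1},{"dx":0,"dy":0,"dz":0.03,"roll":0,"fingers":0.1}]' 20;python3 -m inch '[{"dx":0,"dy":0,"dz":0.03,"roll":0,"fingers":0.1},{"dx":0,"dy":0,"dz":0.03,"roll":0,"fingers":0.1},{"dx":0,"dy":-0.05,"dz":0,"roll":0,"fingers":0.1},{"dx":0,"dy":-0.06,"dz":0,"roll":0,"fingers":0.1},{"dx":0,"dy":-0.06,"dz":0,"roll":0,"fingers":0.1}]' 20; python3 -m inch '[{"dx":0,"dy":-0.06,"dz":0,"roll":0,"fingers":0.1},{"dx":0,"dy":-0.06,"dz":0,"roll":0,"fingers":0.1},{"dx":0,"dy":0,"dz":0,"roll":0,"fingers":0.1}]' 20;  python3 lean.py "" .534,.270; python3 - <<'E'
from h import *
s=Cam("scene"); a=s.pix([.534,.270,.177]); x,y=a.astype(int); v=cv2.cvtColor(s.img,cv2.COLOR_BGR2HSV)[...,2]
for r in range(y-22,y+7,2): print(r,' '.join('%3d'%k for k in v[r,x-14:x+14]))
E
```

```text
time_s: 35.65
eef_pos: [0.541, 0.2639, 0.1988]
tool_rot: [3.141, -0.0, 1.885]
wrist_force: [0.2, -0.5, 0.6]
gripper_width: 0.0344
finger_force: 0.0
time_s: 36.28
eef_pos: [0.5406, 0.2638, 0.2597]
tool_rot: [-3.141, -0.0, 1.885]
wrist_force: [1.5, 0.6, 0.1]
gripper_width: 0.0467
finger_force: 0.0
time_s: 36.9
eef_pos: [0.5412, 0.0925, 0.3209]
tool_rot: [3.138, 0.001, 1.886]
wrist_force: [1.5, -1.0, -0.2]
gripper_width: 0.047
finger_force: 0.0
time_s: 37.28
eef_pos: [0.5412, -0.0302, 0.3206]
tool_rot: [3.14, 0.002, 1.878]
wrist_force: [-0.9, 0.9, 0.2]
gripper_width: 0.0468
finger_force: 0.0
rows 177 189 slope 0.964 vertical -0.191 lean in image deg 44.1
[14, 16, 17, 19, 20, 20, 20, 20, 20, 19, 20, 19, 19] [356.5, 356.5, 357.0, 357.0, 356.5, 356.5, 356.5, 356.5, 356.5, 356.0, 355.5, 355.0, 355.0]
upright foot pix [359.6382215  166.44979518]
157 178 179 180 181 181 182 182 183 183 183 183 185 185 185 185 185 184 183 182 181 179 179 177 175 174 173 172 171
159 176 176 176 176 177 177 178 178 179 179 180 181 182 182 183 183 183 184 184 184 185 184 184 185 184 184 183 183
161 165 167 168 17
[... 929 characters left out ...]
 179 170 150 131 120 116 115 110  97  81  84 114 130 112  86 105 151 177 181 181 181 181 182 182
179 184 185 185 185 180 160 128 110 108 111 111 104  91  80  86 101  96  81  76 105 148 160 155 167 179 180 181 180
181 146 148 149 150 150 160 171 160 133 117 109 105  95  79  80  81  73  68  70  85 108 124 143 163 176 182 184 184
183 137 135 135 137 149 168 181 185 183 175 158 135 112  95  92  88  84  87  89 100 120 140 148 142 142 149 152 156
185 143 144 143 143 156 175 183 185 184 183 181 178 170 159 153 145 137 132 131 133 132 123 117 124 132 135 136 135lean.py:10: RankWarning: Polyfit may be poorly conditioned
  r=np.array(rows);sel=(r>=lo)&(r<=hi); f=np.polyfit(r[sel],np.array(mid)[sel],1)
```

Both tools stand in the vase, with tips at scene pixels (357,171) and (362,171). The rim and neck line haven't moved. I'm handing the job in.

```bash
python3 -m inch '[{"dx":0,"dy":0,"dz":0,"roll":0,"fingers":0.1},{"dx":0,"dy":0,"dz":0,"roll":0,"fingers":0.1},{"dx":0,"dy":0,"dz":0,"roll":0,"fingers":0.1}]' | head -1; python3 -c "
from cell import manip
print(manip.finish_job())"
```

```text
time_s: 37.75
the job is handed in; nothing more can be done
None
```

The job is handed in at about 38 s: the vase stands upright within about 5 mm of the middle of the stand, it stayed up after a light nudge to its neck, both tools are in it foot first, and I noticed nothing else disturbed; no verdict came back.

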